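# Open the stuck sugar shaker in the tea-glass rack

### The job

The sugar shaker needs refilling but its screw cap is stuck tight. Stand the shaker fully home in the square pocket of the grey glass rack, so that the pocket keeps the jar from turning, then unscrew the cap there until the thread lets go, leaving the jar home in the pocket. Finish still gripping the cap, held level and still just clear above the jar's mouth, and do not disturb the glasses, the spoon holder or the pot lid.

Things in the scene. Friction and masses are not known exactly. Their poses are not given: they have to be found in the camera images.
- cap_center (a point): Fluted steel screw cap, round, 54 mm across, 28 mm high, side straight over the lower 21 mm, top slightly domed with pouring holes, about 0.1 kg. The point is on its axis, 12.5 mm above its lower edge; z up. Breaking it loose takes about 0.5 N m; after some 50 degrees it turns easily and stays where it is left. While on its thread it is strong enough to lift the jar by.
- cap_underside (a point): Point on the cap's axis in the plane of its lower edge (hollow below), 15 mm below the jar's rim when tight. Right-hand thread: it unscrews counter-clockwise seen from above, rising 13 mm per full turn (the grip must rise with it or the thread jams), and lets go after about 155 degrees of turning relative to the jar; turning further does no harm. Before that, pulling up lifts the jar.
- shaker_center (a point): Sugar shaker jar of clear glass: square body 58 x 58 mm with flat upright sides 86 mm high and a 4 mm bevel round its foot, then a round threaded neck; 135 mm high with the tight cap, about 0.3 kg, empty. The point is on the jar's axis, 45 mm above its underside; x and y axes are square to the flat sides, z up. It stands on the table at the start.
- shaker_base (a point): Point at the centre of the jar's underside, same axes as the jar.
- shaker_mouth (a point): Centre of the jar's mouth, in the plane of the neck's rim, 122 mm above the jar's underside; neck 41 mm across, 48 mm over the thread.
- pocket_floor (a point): Centre of the floor of the square pocket in the fixed grey silicone rack; axes square to its walls, z up. Pocket 63 x 63 mm, 35 mm deep, floor 10 mm and rack top 45 mm above the table; a seated jar can turn about 5 degrees in it. Rack 146 mm along x, 300 along y; its end is 50 mm from here towards -y; the glasses stand 64 to 242 mm from here towards +y, rims 95 mm above the table.
- glass0: Clear tulip tea glass, 52 mm across the rim, 85 mm high, standing in a round well of the rack; origin at the centre of its underside. Leave alone.
- glass1: Clear tea glass like glass0 in the next well. Leave alone.
- glass2: Clear tea glass like glass0. Leave alone.
- glass3: Clear tea glass like glass0. Leave alone.
- glass4: Clear tea glass like glass0. Leave alone.
- glass5: Clear tea glass like glass0. Leave alone.
- spoon_holder: Steel cup 48 mm across and 75 mm high with teaspoons standing in it up to 130 mm high; origin at the centre of its underside. Leave alone.
- pot_lid: White ceramic teapot lid, 82 mm across, 37 mm high with its knob; origin at the centre of its underside. Leave alone.
Not all that is in view belongs to the job. Leave any blue look-alike of the part that bears cap_center alone.

How it is judged:
On the way, in this order (a step that is already met when the one before it is completed fails the run):
1. the shaker stands home in the square pocket with its cap still tight (z of shaker_base in the frame of pocket_floor below 0.004 m and horizontal distance between shaker_base and pocket_floor below 0.006 m and angle between shaker_center's own z axis and vertical below 0.09 rad and z of cap_underside in the frame of shaker_mouth below -0.0125 m), for 0.2 s.
2. the cap has come off the thread and clears the neck, the jar still home in the pocket (z of shaker_base in the frame of pocket_floor below 0.004 m and horizontal distance between shaker_base and pocket_floor below 0.006 m and angle between shaker_center's own z axis and vertical below 0.09 rad and z of cap_underside in the frame of shaker_mouth above 0.002 m), for 0.1 s.
At the end, for the whole second after the job is handed in: Jar home in the pocket (within 4 mm of its floor, 6 mm of its centre, 5 degrees upright); cap gripped, off the jar, still, level within 10 degrees, its lower edge 2 to 40 mm above the mouth and centred within 15 mm; glasses, spoon holder, pot lid within 15 mm of where they were (all of step 2 and z of cap_underside in the frame of shaker_mouth below 0.04 m and horizontal distance between cap_underside and shaker_mouth below 0.015 m and angle between cap_center's own z axis and vertical below 0.17 rad and linear speed of cap below 0.02 m/s and contact force between the fingers and cap above 1 N and contact force between cap and shaker below 0.1 N and distance of each of glass0, glass1, glass2, glass3, glass4, glass5, spoon_holder, pot_lid from where it was at the start of the episode below 0.015 m and angle between each of glass0, glass1, glass2, glass3, glass4, glass5, spoon_holder, pot_lid's own z axis and vertical below 0.35 rad); the arm keeps its last pose, push and grip.
It fails at once if the cap is unscrewed while the jar is not down in the pocket (z of cap_underside in the frame of shaker_mouth above -0.0125 m and (z of shaker_base in the frame of pocket_floor above 0.012 m or horizontal distance between shaker_base and pocket_floor above 0.012 m)).
It fails at once if the jar is tipped over (angle between shaker_center's own z axis and vertical above 0.5 rad).
It fails at once if a glass, the spoon holder or the pot lid is knocked about (not (distance of each of glass0, glass1, glass2, glass3, glass4, glass5, spoon_holder, pot_lid from where it was at the start of the episode below 0.015 m and angle between each of glass0, glass1, glass2, glass3, glass4, glass5, spoon_holder, pot_lid's own z axis and vertical below 0.35 rad)).
It also fails if it takes over 64 s, if anything falls off the work surface, if the arm or the gripper's body presses on something with over 40 N, if the wrist force passes 120 N, or if a joint passes its speed limit or range.

### The arm

A 6-joint arm with a two-finger parallel gripper is mounted at the origin on the work surface. World frame = base frame: x ahead of the robot, y to its left, z up, the work surface at z = 0. Lengths are in m, angles in rad, forces in N, time in s.
With the tool pointing down it reaches from about 0.25 to 0.725 m from the base axis. Payload 4 kg.
Tool frame: the origin (TCP) lies on the centre line of the jaws, within the pads' length; the fingertips stand 14 mm ahead of it and the grasp point (between the pads) lies 5 mm behind it; z points along the fingers, x is the direction in which the jaws open and shut, and the axes are right-handed (so a half turn about z gives the same grasp; the last joint's range is limited). The gripper opens to 85 mm and grips with 20 to 120 N. Pads are 22 mm wide; open, the fingers measure 114 mm over their backs; the gripper's body (76 mm by 85 mm) begins 54 mm behind the grasp point. The pads swing forward as they close: fully open they stand 13 mm farther back than shut.
Start: joints at [-1.237, 0.241, 0.005, 1.335, 0, 1.571], TCP at [0.164, -0.472, 0.245] pointing down, gripper open.
Joint ranges: [-2.72, 2.72], [-1.05, 1.87], [-1.09, 1.28], [-1.99, 2.15], [-1.42, 1.44], [-3.14, 3.14]. Speed limits (rad/s): [2.79, 2.79, 3.14, 3.14, 3.14, 3.14].

### API

Orientations are given as a unit quaternion [x, y, z, w].
In Python, from workcell import bot gives the robot as it stands.
- The arm moves only by the tool play_rows, never from a script. Its argument "motion" is a list of rows, each an object with "fingers": the closure, from -1 (fully open) to 1 (shut), so that 0 is half open; "translation": the shift along the tool's x, y, z in cm, a list of three; "roll": the turn about the tool's z in degrees. A call has 1 to 20 rows; each row is the pose to reach, as a shift and turn from the pose commanded when the call began, along the tool's axes at that moment; what a row does not reach only later rows make up. A row lasts 1/12 s, in which the tool goes at most 41.7 mm and 7.16 degrees, less where a joint would pass 70% of its speed; a pose out of reach is approached as far as the arm can. A call with a gripper value outside its range is refused whole. The fingers move at their own pace and stop on an object; the grip force is fixed at half the most. Time passes only in rows, so rows that repeat a pose let the fingers close. It gives the time, the measured TCP pose, the force and the opening at its end, in the units of the state.
- bot.get_obs(): the state, without advancing time (a new reading comes with each control period).
- bot.camera(name): name is "scene" or "top"; returns a dict with "pixels" (420x560x3 uint8, red, green, blue), "intrinsics" (3x3 intrinsics, pixels), "world_to_cam" (4x4, takes a point from world to camera coordinates). Camera axes: x right, y down, z forward; pixel columns grow to the right and rows downward; lengths in m; the calibration is good to about 2 mm. A picture is of the moment at which its call begins. There is no depth.
- bot.job_done(): hands the job in, once; it reports no verdict.
The state is a dict: "clock": time; "joint_pos": joint angles; "joint_vel": joint speeds; "tau": joint torques, N m; "eef_pos": TCP position; "tool_rot": TCP orientation; "ft_force": force on the tool from outside, world axes, zero at the start; "ft_torque": the same for the moment, N m; "grip_width": finger opening in m.
Only numpy, scipy, OpenCV 4.12 (cv2) and the standard library are available. Lean on these libraries where they do the work, as an engineer would, in place of code of your own. Each camera call takes 0.05 s, during which the arm holds its last target. There are 200 camera calls.

## Working session

There is one attempt and no reset: what is moved stays moved. The work goes in short steps, Python scripts to look and compute and a tool call to move; the robot and the scene stay as the last step left them, time stands still between calls to the robot, and variables do not carry over. Pictures are saved under pics/ and viewed, about 8 in all and at most 12, crops included, and the job is handed in when it is done.

Besides the shell and the picture viewer there is one more tool, called after "Call:" in YAML: its name, and indented under it one key for each argument. play_rows: Moves the arm, as the interface text tells. Its arguments: {"type":"object","properties":{"motion":{"type":"array","items":{"type":"object","properties":{"fingers":{"type":"number"},"translation":{"type":"array","items":{"type":"number"}},"roll":{"type":"number"}}}}},"required":["motion"]}

```bash
mkdir -p pics; cat > h.py <<'E'
import numpy as np, cv2
from workcell import bot
def shot(name,f):
    c=bot.camera(name); cv2.imwrite(f,c["pixels"][:,:,::-1]); np.savez(f[:-4]+'.npz',K=c["intrinsics"],T=c["world_to_cam"]); return c
def ray(f,uv,z):
    d=np.load(f[:-4]+'.npz');K,T=d['K'],d['T'];R,t=T[:3,:3],T[:3,3]
    C=-R.T@t; v=R.T@np.linalg.inv(K)@np.array([uv[0],uv[1],1.]); return C+v*(z-C[2])/v[2]
def proj(f,p):
    d=np.load(f[:-4]+'.npz');K,T=d['K'],d['T']; q=K@(T[:3,:3]@np.array(p)+T[:3,3]); return q[:2]/q[2]
E
python3 - <<'E'
from h import *
for n in("scene","top"):
    c=shot(n,f"pics/{n}0.png"); T=c["world_to_cam"]; print(n,-T[:3,:3].T@T[:3,3],T[:3,:3].round(2).tolist(),c["intrinsics"][0])
o=bot.get_obs();print(o)
E
```

```text
scene [ 1.02496985 -0.68021341  0.67227771] [[0.87, 0.49, 0.01], [0.3, -0.51, -0.8], [-0.39, 0.7, -0.6]] [425.53581087   0.         280.66940696]
top [ 0.42698982 -0.02704883  0.9906138 ] [[0.12, -0.99, 0.01], [-0.96, -0.12, -0.24], [0.23, 0.02, -0.97]] [404.14800497   0.         281.78685586]
{'clock': 0.1, 'joint_pos': array([-1.23702782e+00,  2.41314370e-01,  3.86499630e-03,  1.33520463e+00,
        1.21290037e-05,  1.57083330e+00]), 'joint_vel': array([ 0.00028553, -0.0022392 ,  0.00362957,  0.00037473,  0.00092926,
       -0.0007056 ]), 'tau': array([-1.48828194e-04, -3.73137724e+01,  2.53010023e+01,  1.08517008e-02,
       -6.83705593e-05, -7.00130769e-06]), 'eef_pos': array([ 0.16362987, -0.47189739,  0.24451589]), 'tool_rot': array([ 8.14729953e-01, -5.79839841e-01, -7.53256045e-04, -5.43490529e-04]), 'ft_force': array([-0.29864952,  0.21191355, -0.42425728]), 'ft_torque': array([ 0.02640905, -0.04732272,  0.03226049]), 'grip_width': 0.0854642446910744}
```

View pics/scene0.png

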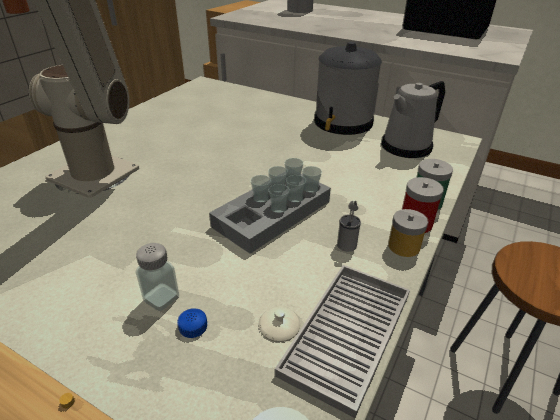

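View pics/top0.png

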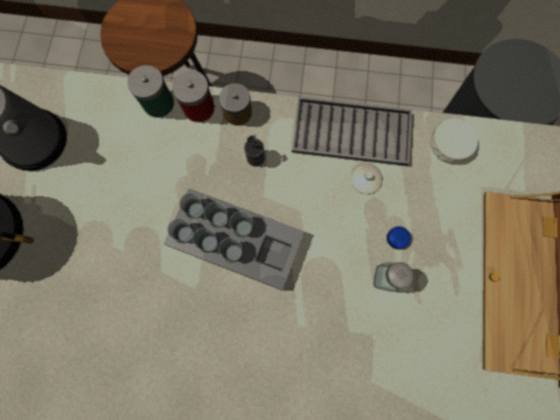

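Candidates: the steel cap on the jar (scene 152,255; top 400,275) and the loose blue cap (scene 192,322; top 400,238). The steel one sits on the glass jar, so it's the target. I'll enlarge both views.

```bash
python3 - <<'E'
from h import *
t=cv2.imread('pics/top0.png');s=cv2.imread('pics/scene0.png')
def cr(im,u,v,w,h,k):
    c=cv2.resize(im[v:v+h,u:u+w],None,fx=k,fy=k,interpolation=cv2.INTER_CUBIC)
    c=cv2.convertScaleAbs(c,alpha=1.4)
    for i in range(0,w,10): cv2.putText(c,str(u+i),(i*k,8),0,.3,(0,0,255)); cv2.line(c,(i*k,10),(i*k,14),(0,0,255))
    for i in range(0,h,10): cv2.putText(c,str(v+i),(0,i*k+4),0,.3,(0,255,255)); cv2.line(c,(20,i*k),(24,i*k),(0,255,255))
    return c
a=cr(t,365,255,65,45,6); b=cr(t,245,225,65,65,6)
c=cr(s,125,235,65,80,6)[:300*2]; d=cr(s,200,185,65,65,6)
cv2.imwrite('pics/ct.png',np.hstack([np.vstack([a,np.zeros((120,390,3),np.uint8)]),b]))
cv2.imwrite('pics/cs.png',np.hstack([c,np.vstack([d,np.zeros((90,390,3),np.uint8)])]))
E
```

```text
(no output)
```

View pics/ct.png

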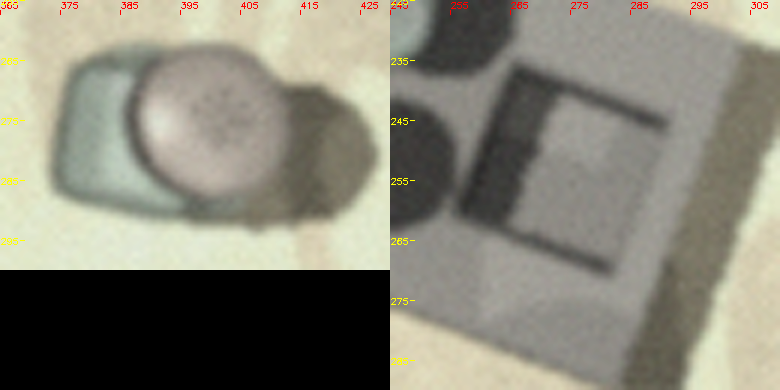

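View pics/cs.png

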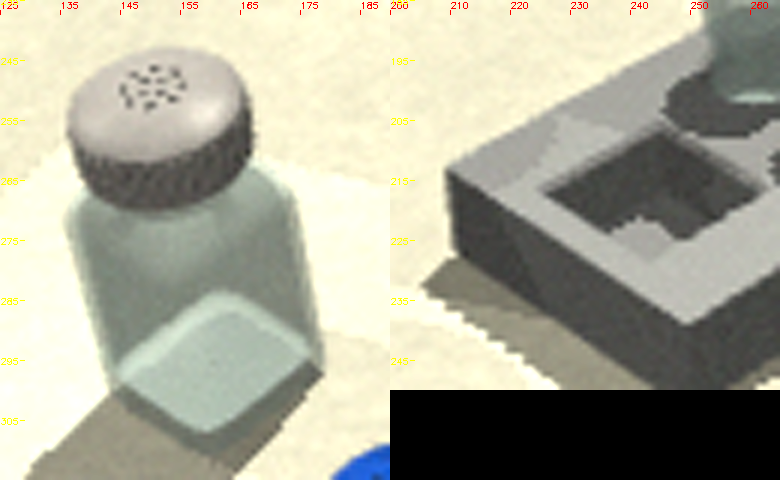

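```bash
python3 - <<'E'
from h import *
S,T='pics/scene0.png','pics/top0.png'
for f,P in((T,[(265.8,235.8),(291.2,245.7),(281.7,271),(255.8,260.8)]),(S,[(225.2,216.8),(245.2,206.3),(263,216.7),(248.8,225)])):
    Q=np.array([ray(f,p,.045)[:2] for p in P]); e=np.roll(Q,-1,0)-Q
    print(f,'pocket',Q.round(4).tolist(),Q.mean(0).round(4),np.linalg.norm(e,axis=1).round(4),np.degrees(np.arctan2(e[:,1],e[:,0])).round(1))
print('cap',ray(T,(399.9,275.1),.120),ray(S,(151.7,256.5),.120))
Q=np.array([ray(S,p,.004)[:2] for p in [(144.2,297.5),(159.5,307),(177,294.5),(162,283.7)]]);e=np.roll(Q,-1,0)-Q
print('base',Q.round(4).tolist(),Q.mean(0),np.linalg.norm(e,axis=1).round(4),np.degrees(np.arctan2(e[:,1],e[:,0])).round(1))
Q=np.array([ray(T,p,.004)[:2] for p in [(377.5,265.3),(374.7,286.7)]]);print(Q,Q[1]-Q[0],np.degrees(np.arctan2(*(Q[1]-Q[0])[::-1])))
E
```

```text
pics/top0.png pocket [[0.5776, 0.0249], [0.5617, -0.0375], [0.5005, -0.0226], [0.5164, 0.0402]] [0.539  0.0013] [0.0644 0.063  0.0648 0.0631] [-104.3  166.3   75.8  -14.1]
pics/scene0.png pocket [[0.504, -0.0226], [0.5218, 0.0389], [0.5833, 0.0245], [0.5713, -0.0206]] [0.5451 0.0051] [0.064  0.0632 0.0467 0.0673] [  73.9  -13.2 -104.9 -178.3]
cap [ 0.51713428 -0.27393066  0.12      ] [ 0.51917917 -0.27469211  0.12      ]
base [[0.4877, -0.291], [0.5326, -0.2944], [0.5407, -0.2506], [0.4925, -0.2428]] [ 0.51337649 -0.26968416] [0.045  0.0446 0.0488 0.0484] [ -4.3  79.5 170.9 -95.7]
[[ 0.54594699 -0.25149686]
 [ 0.4941773  -0.2482659 ]] [-0.05176969  0.00323096] 176.4287902456048
```

Pocket and cap agree across the two views within a few mm (pocket side 63–65 mm, yaw ≈ −14°; cap ≈ (0.518, −0.274)). Jar yaw is about −6°, roughly known, so I'll square it by squeezing the body first. I'm moving above the jar now.

```bash
cat >> h.py <<'E'
def go(x,y,z,psi):
    "cm shift / roll from the measured pose to TCP target with tool-x at world angle psi (deg)"
    from scipy.spatial.transform import Rotation as R
    o=bot.get_obs(); M=R.from_quat(o['tool_rot']).as_matrix(); p=np.degrees(np.arctan2(M[1,0],M[0,0]))
    print('shift',(100*M.T@(np.array([x,y,z])-o['eef_pos'])).round(2),'roll',round(p-psi,2),'| psi',p.round(2),'pos',o['eef_pos'].round(4),'t',o['clock'],'j',o['joint_pos'].round(2),'F',o['ft_force'].round(1),'w',o['grip_width'].round(4))
E
python3 -c "
from h import *
go(.518,-.2743,.2445,-96)"
```

```text
Traceback (most recent call last):
  File "h.py", line 14, in go
    print('shift',(100*M.T@(np.array([x,y,z])-o['eef_pos'])).round(2),'roll',round(p-psi,2),'| psi',p.round(2),'pos',o['eef_pos'].round(4),'t',o['clock'],'j',o['joint_pos'].round(2),'F',o['ft_force'].round(1),'w',o['grip_width'].round(4))
                                                                                                                                                                                                                     ^^^^^^^^^^^^^^^^^^^^^
AttributeError: 'float' object has no attribute 'round'
```

```bash
sed -i "s/o\['grip_width'\].round(4)/round(o['grip_width'],4)/" h.py
python3 -c "
from h import *
go(.518,-.2743,.2445,-96)"
```

```text
shift [-7.060e+00 -3.995e+01  2.000e-02] roll 25.12 | psi -70.88 pos [ 0.1636 -0.4719  0.2445] t 0.1 j [-1.24  0.24  0.    1.34  0.    1.57] F [-0.3  0.2 -0.4] w 0.0855
```

Call:
play_rows:
  motion:
    - {"fingers":-1,"translation":[-1.8,-10,0],"roll":6}
    - {"fingers":-1,"translation":[-3.5,-20,0],"roll":12}
    - {"fingers":-1,"translation":[-5.3,-30,0],"roll":18}
    - {"fingers":-1,"translation":[-7.1,-40,0],"roll":25}
    - {"fingers":-1,"translation":[-7.1,-40,0],"roll":25}
    - {"fingers":-1,"translation":[-7.1,-40,0],"roll":25}
    - {"fingers":-1,"translation":[-7.1,-40,0],"roll":25}
    - {"fingers":-1,"translation":[-7.1,-40,0],"roll":25}
    - {"fingers":-1,"translation":[-7.1,-40,0],"roll":25}
    - {"fingers":-1,"translation":[-7.1,-40,0],"roll":25}
    - {"fingers":-1,"translation":[-7.1,-40,0],"roll":25}
    - {"fingers":-1,"translation":[-7.1,-40,0],"roll":25}
    - {"fingers":-1,"translation":[-7.1,-40,0],"roll":25}
    - {"fingers":-1,"translation":[-7.1,-40,0],"roll":25}
    - {"fingers":-1,"translation":[-7.1,-40,0],"roll":25}
    - {"fingers":-1,"translation":[-7.1,-40,0],"roll":25}

```text
clock: 1.43
eef_pos: [0.5174, -0.2753, 0.2457]
tool_rot: [-0.669, 0.743, -0.0, -0.0]
ft_force: [-1.2, -0.3, -0.3]
grip_width: 0.0853
```

```bash
python3 -c "
from h import *
go(.518,-.2743,.082,-96)"
```

```text
shift [-0.11 -0.04 16.37] roll -0.0 | psi -96.0 pos [ 0.5174 -0.2753  0.2457] t 1.4333 j [-0.49  0.41  0.25  1.41 -0.    2.76] F [-1.2 -0.3 -0.3] w 0.0853
```

Call:
play_rows:
  motion:
    - {"fingers":-1,"translation":[-0.1,0,4],"roll":0}
    - {"fingers":-1,"translation":[-0.1,0,7],"roll":0}
    - {"fingers":-1,"translation":[-0.1,0,10],"roll":0}
    - {"fingers":-1,"translation":[-0.1,0,12],"roll":0}
    - {"fingers":-1,"translation":[-0.1,0,14],"roll":0}
    - {"fingers":-1,"translation":[-0.1,0,15],"roll":0}
    - {"fingers":-1,"translation":[-0.1,0,15.7],"roll":0}
    - {"fingers":-1,"translation":[-0.1,0,16.2],"roll":0}
    - {"fingers":-1,"translation":[-0.1,0,16.3],"roll":0}
    - {"fingers":-1,"translation":[-0.1,0,16.3],"roll":0}
    - {"fingers":-1,"translation":[-0.1,0,16.3],"roll":0}

```text
clock: 2.35
eef_pos: [0.5193, -0.2738, 0.0835]
tool_rot: [-0.67, 0.742, -0.001, 0.0]
ft_force: [-0.4, 0.2, 0.2]
grip_width: 0.0856
```

```bash
python3 - <<'E'
from h import *
go(.518,-.2743,.082,-96)
shot('scene','pics/s1.png')
im=cv2.imread('pics/s1.png')[170:330,60:280]; cv2.imwrite('pics/s1c.png',cv2.resize(im,None,fx=3,fy=3,interpolation=2))
E
```

```text
shift [0.07 0.13 0.15] roll 0.12 | psi -95.88 pos [ 0.5193 -0.2738  0.0835] t 2.35 j [-0.49  0.52 -0.02  1.03  0.    2.76] F [-0.4  0.2  0.2] w 0.0856
```

View pics/s1c.png

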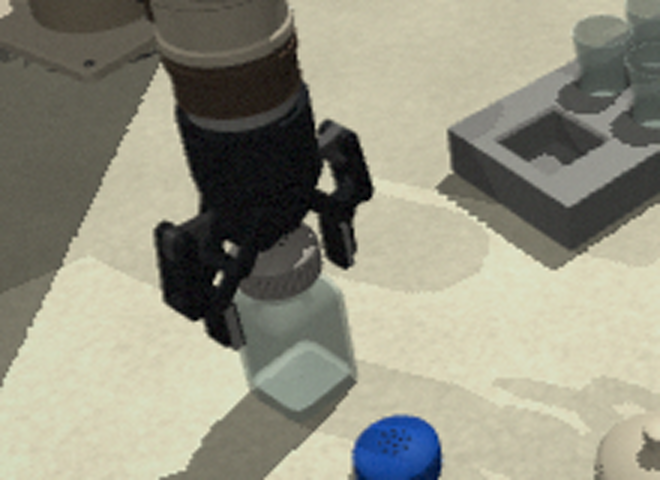

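Fingers straddle the jar's upper body (crop tips at 235,345 and 345,262), roughly centred. Now I'll squeeze to square it.

Call:
play_rows:
  motion:
    - {"fingers":-0.3,"translation":[0,0,0],"roll":0}
    - {"fingers":-0.2,"translation":[0,0,0],"roll":0}
    - {"fingers":0,"translation":[0,0,0],"roll":0}
    - {"fingers":0,"translation":[0,0,0],"roll":0}
    - {"fingers":0,"translation":[0,0,0],"roll":0}
    - {"fingers":0,"translation":[0,0,0],"roll":0}
    - {"fingers":0,"translation":[0,0,0],"roll":0}
    - {"fingers":0,"translation":[0,0,0],"roll":0}
    - {"fingers":0,"translation":[0,0,0],"roll":0}
    - {"fingers":0,"translation":[0,0,0],"roll":0}

```text
clock: 3.23
eef_pos: [0.5195, -0.2738, 0.0836]
tool_rot: [-0.67, 0.742, -0.001, 0.0]
ft_force: [-0.5, -1.2, 5.0]
grip_width: 0.0564
```

Call:
play_rows:
  motion:
    - {"fingers":-1,"translation":[0,0,0],"roll":0}
    - {"fingers":-1,"translation":[0,0,0],"roll":0}
    - {"fingers":-1,"translation":[0,0,0],"roll":0}
    - {"fingers":-1,"translation":[0,0,0],"roll":0}
    - {"fingers":-1,"translation":[0,0,0],"roll":0}
    - {"fingers":-1,"translation":[0,0,0],"roll":0}
    - {"fingers":-1,"translation":[0,0,-1],"roll":0}
    - {"fingers":-1,"translation":[0,0,-3],"roll":0}
    - {"fingers":-1,"translation":[0,0,-6],"roll":0}
    - {"fingers":-1,"translation":[0,0,-9],"roll":0}
    - {"fingers":-1,"translation":[0,0,-9.5],"roll":0}
    - {"fingers":-1,"translation":[0,0,-9.5],"roll":-45}
    - {"fingers":-1,"translation":[0,0,-9.5],"roll":-45}
    - {"fingers":-1,"translation":[0,0,-9.5],"roll":-45}
    - {"fingers":-1,"translation":[0,0,-9.5],"roll":-45}
    - {"fingers":-1,"translation":[0,0,-9.5],"roll":-45}
    - {"fingers":-1,"translation":[0,0,-9.5],"roll":-45}
    - {"fingers":-1,"translation":[0,0,-9.5],"roll":-45}

```text
clock: 4.73
eef_pos: [0.5186, -0.2733, 0.1779]
tool_rot: [0.904, -0.427, 0.0, -0.0]
ft_force: [0.3, -0.1, -0.0]
grip_width: 0.0855
```

Call:
play_rows:
  motion:
    - {"fingers":-1,"translation":[0,0,0],"roll":-45}
    - {"fingers":-1,"translation":[0,0,0],"roll":-45}
    - {"fingers":-1,"translation":[0,0,0],"roll":-45}
    - {"fingers":-1,"translation":[0,0,0],"roll":-45}
    - {"fingers":-1,"translation":[0,0,0],"roll":-45}
    - {"fingers":-1,"translation":[0,0,0],"roll":-45}
    - {"fingers":-1,"translation":[0,0,0],"roll":-45}
    - {"fingers":-1,"translation":[0,0,0],"roll":-45}
    - {"fingers":-1,"translation":[0,0,0],"roll":-45}

```text
clock: 5.48
eef_pos: [0.5186, -0.2733, 0.1777]
tool_rot: [0.999, -0.052, 0.0, 0.0]
ft_force: [0.7, 0.5, -0.5]
grip_width: 0.0855
```

```bash
python3 - <<'E'
from h import *
go(.518,-.2743,.1145,-6)
shot('scene','pics/s2.png');shot('top','pics/t2.png')
a=cv2.imread('pics/s2.png')[225:325,115:215];b=cv2.imread('pics/t2.png')[230:310,350:450]
cv2.imwrite('pics/c2.png',cv2.resize(np.vstack([a,b])[:,:],None,fx=3,fy=3,interpolation=2))
E
```

```text
shift [-0.05  0.11  6.32] roll 0.06 | psi -5.94 pos [ 0.5186 -0.2733  0.1777] t 5.4833 j [-0.48  0.45  0.12  1.25  0.    1.19] F [ 0.7  0.5 -0.5] w 0.0855
```

View pics/c2.png

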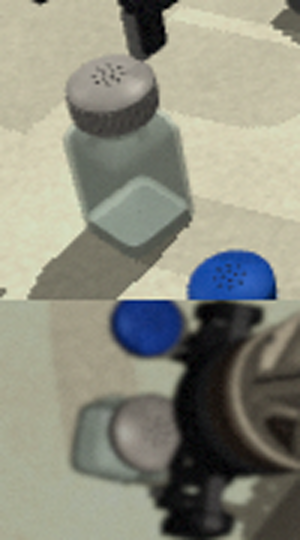

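Call:
play_rows:
  motion:
    - {"fingers":-1,"translation":[0,0,2],"roll":0}
    - {"fingers":-1,"translation":[0,0,4],"roll":0}
    - {"fingers":-1,"translation":[0,0,5.5],"roll":0}
    - {"fingers":-1,"translation":[0,0,6.2],"roll":0}
    - {"fingers":-1,"translation":[0,0,6.5],"roll":0}
    - {"fingers":-1,"translation":[0,0,6.5],"roll":0}
    - {"fingers":-0.3,"translation":[0,0,6.5],"roll":0}
    - {"fingers":-0.2,"translation":[0,0,6.5],"roll":0}
    - {"fingers":0.2,"translation":[0,0,6.5],"roll":0}
    - {"fingers":0.2,"translation":[0,0,6.5],"roll":0}
    - {"fingers":0.2,"translation":[0,0,6.5],"roll":0}
    - {"fingers":0.2,"translation":[0,0,6.5],"roll":0}
    - {"fingers":0.2,"translation":[0,0,6.5],"roll":0}
    - {"fingers":0.2,"translation":[0,0,6.5],"roll":0}
    - {"fingers":0.2,"translation":[0,0,6.5],"roll":0}
    - {"fingers":0.2,"translation":[0,0,6.5],"roll":0}

```text
clock: 6.92
eef_pos: [0.5191, -0.2737, 0.1136]
tool_rot: [0.999, -0.051, 0.001, 0.001]
ft_force: [-1.5, 0.2, 5.0]
grip_width: 0.0533
```

```bash
python3 - <<'E'
from h import *
go(.541,.001,.20,-14.2)
E
```

```text
shift [ -0.62 -27.54  -8.67] roll 8.32 | psi -5.88 pos [ 0.5191 -0.2737  0.1136] t 6.9167 j [-0.49  0.49  0.02  1.1  -0.    1.19] F [-1.5  0.2  5. ] w 0.0533
```

Call:
play_rows:
  motion:
    - {"fingers":0.2,"translation":[0,0,-2],"roll":0}
    - {"fingers":0.2,"translation":[0,0,-5],"roll":0}
    - {"fingers":0.2,"translation":[0,0,-7.5],"roll":0}
    - {"fingers":0.2,"translation":[0,-2,-8],"roll":0}
    - {"fingers":0.2,"translation":[-0.1,-5,-8],"roll":2}
    - {"fingers":0.2,"translation":[-0.2,-8,-8],"roll":4}
    - {"fingers":0.2,"translation":[-0.3,-11,-8],"roll":6}
    - {"fingers":0.2,"translation":[-0.4,-14,-8],"roll":8}
    - {"fingers":0.2,"translation":[-0.5,-17,-8],"roll":8.3}
    - {"fingers":0.2,"translation":[-0.6,-20,-8],"roll":8.3}
    - {"fingers":0.2,"translation":[-0.6,-22.5,-8],"roll":8.3}
    - {"fingers":0.2,"translation":[-0.6,-24.5,-8],"roll":8.3}
    - {"fingers":0.2,"translation":[-0.6,-26,-8],"roll":8.3}
    - {"fingers":0.2,"translation":[-0.6,-27,-8],"roll":8.3}
    - {"fingers":0.2,"translation":[-0.6,-27.5,-8],"roll":8.3}
    - {"fingers":0.2,"translation":[-0.6,-27.5,-8],"roll":8.3}
    - {"fingers":0.2,"translation":[-0.6,-27.5,-8],"roll":8.3}
    - {"fingers":0.2,"translation":[-0.6,-27.5,-8],"roll":8.3}

```text
clock: 8.42
eef_pos: [0.5406, -0.0001, 0.1921]
tool_rot: [0.992, -0.124, -0.0, 0.0]
ft_force: [0.6, -0.9, -3.5]
grip_width: 0.053
```

```bash
python3 - <<'E'
from h import *
go(.541,.001,.194,-14.2)
shot('scene','pics/s3.png');shot('top','pics/t3.png')
a=cv2.imread('pics/s3.png')[150:250,195:295];b=cv2.imread('pics/t3.png')[205:305,225:325]
cv2.imwrite('pics/c3.png',cv2.resize(np.hstack([a,b]),None,fx=4,fy=4,interpolation=2))
E
```

```text
shift [ 0.01 -0.11 -0.19] roll -0.05 | psi -14.25 pos [ 5.406e-01 -1.000e-04  1.921e-01] t 8.4167 j [ 0.    0.35  0.01  1.24 -0.    1.82] F [ 0.6 -0.9 -3.5] w 0.053
```

View pics/c3.png

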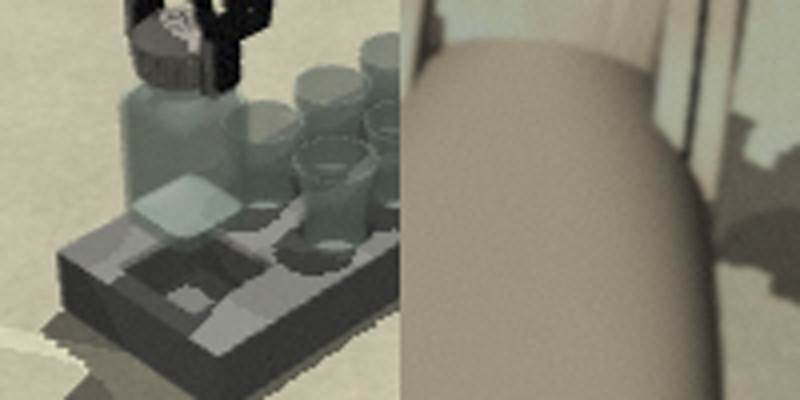

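```bash
python3 - <<'E'
from h import *
S='pics/s3.png'
print(ray('pics/scene0.png',(160.7,295.7),.009))
Q=np.array([ray(S,p,.0875)[:2] for p in [(228,201.75),(242.8,210.75),(255.75,202),(242.5,193.25)]]);e=np.roll(Q,-1,0)-Q
print(Q.mean(0),np.linalg.norm(e,axis=1),np.degrees(np.arctan2(e[:,1],e[:,0])))
for z in(.08,.087,.10):print(z,ray(S,(242,202),z))
# model: jar at TCP: project 50mm inner square and body outline; pocket corners for two hypotheses
def sq(c,h,z,a):
    a=np.radians(a);R=np.array([[np.cos(a),-np.sin(a)],[np.sin(a),np.cos(a)]])
    return [proj(S,[*(R@np.array(k)*h+c),z]).round(1).tolist() for k in((-1,-1),(1,-1),(1,1),(-1,1))]
for c in((.541,.001),(.5436,.001)): print(c,sq(np.array(c),.0315,.045,-14.2))
print(sq(np.array([.5406,-.0001]),.029,.0825,-14.2))
# subpixel enlarged picture of pocket in scene0
im=cv2.imread('pics/scene0.png')
k=12;u,v=216,198;c=cv2.resize(im[v:v+38,u:u+56],None,fx=k,fy=k,interpolation=cv2.INTER_CUBIC)
c=cv2.convertScaleAbs(c,alpha=1.6)
for cc,col in(((.541,.001),(0,0,255)),((.5436,.001),(0,255,0))):
    p=np.array(sq(np.array(cc),.0315,.045,-14.2)); cv2.polylines(c,[((p-[u,v]+.5)*k).astype(int)],True,col,1)
cv2.imwrite('pics/c4.png',c)
E
```

```text
[ 0.51752975 -0.27319948  0.009     ]
[0.53967019 0.00203093] [0.05209984 0.04569281 0.05035982 0.04883217] [ -13.76292541   81.22023022  162.51876506 -101.2712073 ]
0.08 [0.53334123 0.00980011 0.08      ]
0.087 [0.53915168 0.00164499 0.087     ]
0.1 [ 0.54994252 -0.01350023  0.1       ]
(0.541, 0.001) [[225.0, 216.5], [242.3, 227.8], [261.4, 216.4], [244.1, 205.8]]
(0.5436, 0.001) [[225.8, 216.8], [243.2, 228.1], [262.3, 216.7], [244.9, 206.1]]
[[225.0, 204.1], [241.3, 214.3], [259.3, 204.0], [243.0, 194.5]]
```

View pics/c4.png

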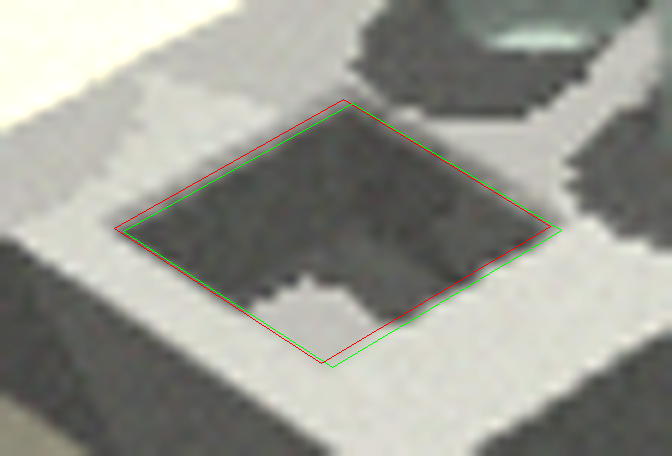

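Call:
play_rows:
  motion:
    - {"fingers":0.2,"translation":[0.1,-0.2,0.5],"roll":0}
    - {"fingers":0.2,"translation":[0.1,-0.2,1.5],"roll":0}
    - {"fingers":0.2,"translation":[0.1,-0.2,2.3],"roll":0}
    - {"fingers":0.2,"translation":[0.1,-0.2,2.8],"roll":0}
    - {"fingers":0.2,"translation":[0.1,-0.2,3.1],"roll":0}
    - {"fingers":0.2,"translation":[0.1,-0.2,3.3],"roll":0}
    - {"fingers":0.2,"translation":[0.1,-0.2,3.5],"roll":0}
    - {"fingers":0.2,"translation":[0.1,-0.2,3.7],"roll":0}
    - {"fingers":0.2,"translation":[0.1,-0.2,3.9],"roll":0}
    - {"fingers":0.2,"translation":[0.1,-0.2,4.0],"roll":0}
    - {"fingers":0.2,"translation":[0.1,-0.2,4.0],"roll":0}
    - {"fingers":0.2,"translation":[0.1,-0.2,4.0],"roll":0}

```text
clock: 9.52
eef_pos: [0.5423, 0.0026, 0.1524]
tool_rot: [0.992, -0.123, 0.0, 0.0]
ft_force: [-0.3, 0.5, -3.3]
grip_width: 0.0535
```

```bash
python3 - <<'E'
from h import *
go(.542,.0015,.1236,-14.2); print(bot.get_obs()['ft_torque'])
E
```

```text
shift [0.   0.11 2.88] roll 0.02 | psi -14.18 pos [0.5423 0.0026 0.1524] t 9.5167 j [ 0.    0.38 -0.05  1.14 -0.    1.82] F [-0.3  0.5 -3.3] w 0.0535
[-0.01675266 -0.0113496   0.00659505]
```

Call:
play_rows:
  motion:
    - {"fingers":0.2,"translation":[0,0.05,0.3],"roll":0}
    - {"fingers":0.2,"translation":[0,0.05,0.6],"roll":0}
    - {"fingers":0.2,"translation":[0,0.05,0.9],"roll":0}
    - {"fingers":0.2,"translation":[0,0.05,1.2],"roll":0}
    - {"fingers":0.2,"translation":[0,0.05,1.5],"roll":0}
    - {"fingers":0.2,"translation":[0,0.05,1.8],"roll":0}
    - {"fingers":0.2,"translation":[0,0.05,2.1],"roll":0}
    - {"fingers":0.2,"translation":[0,0.05,2.3],"roll":0}
    - {"fingers":0.2,"translation":[0,0.05,2.5],"roll":0}
    - {"fingers":0.2,"translation":[0,0.05,2.5],"roll":0}
    - {"fingers":0.2,"translation":[0,0.05,2.5],"roll":0}

```text
clock: 10.43
eef_pos: [0.5421, 0.0021, 0.1272]
tool_rot: [0.992, -0.123, -0.0, 0.0]
ft_force: [-0.4, 0.1, -4.3]
grip_width: 0.0531
```

```bash
python3 - <<'E'
from h import *
go(.542,.0015,.1236,-14.2); print(bot.get_obs()['ft_torque'])
E
```

```text
shift [0.01 0.06 0.36] roll 0.02 | psi -14.18 pos [0.5421 0.0021 0.1272] t 10.4333 j [ 0.    0.4  -0.09  1.08  0.    1.82] F [-0.4  0.1 -4.3] w 0.0531
[-0.02803603  0.06406544 -0.01996598]
```

Free so far. I'll lower the last 4 mm until there's contact.

Call:
play_rows:
  motion:
    - {"fingers":0.2,"translation":[0,0,0.1],"roll":0}
    - {"fingers":0.2,"translation":[0,0,0.2],"roll":0}
    - {"fingers":0.2,"translation":[0,0,0.3],"roll":0}
    - {"fingers":0.2,"translation":[0,0,0.4],"roll":0}
    - {"fingers":0.2,"translation":[0,0,0.45],"roll":0}
    - {"fingers":0.2,"translation":[0,0,0.45],"roll":0}
    - {"fingers":0.2,"translation":[0,0,0.45],"roll":0}

```text
clock: 11.02
eef_pos: [0.5423, 0.002, 0.1241]
tool_rot: [0.992, -0.123, 0.001, -0.0]
ft_force: [-3.6, 0.6, 5.9]
grip_width: 0.0536
```

```bash
python3 - <<'E'
from h import *
go(.542,.0015,.1236,-14.2); print(bot.get_obs()['ft_torque'])
shot('scene','pics/s5.png')
a=cv2.imread('pics/s5.png')[140:260,180:310]
cv2.imwrite('pics/c5.png',cv2.resize(a,None,fx=5,fy=5,interpolation=2))
E
```

```text
shift [-0.01  0.06  0.05] roll 0.02 | psi -14.18 pos [0.5423 0.002  0.1241] t 11.0167 j [ 0.    0.4  -0.09  1.07 -0.    1.82] F [-3.6  0.6  5.9] w 0.0536
[-0.06596361  0.75130576  0.00798179]
```

View pics/c5.png

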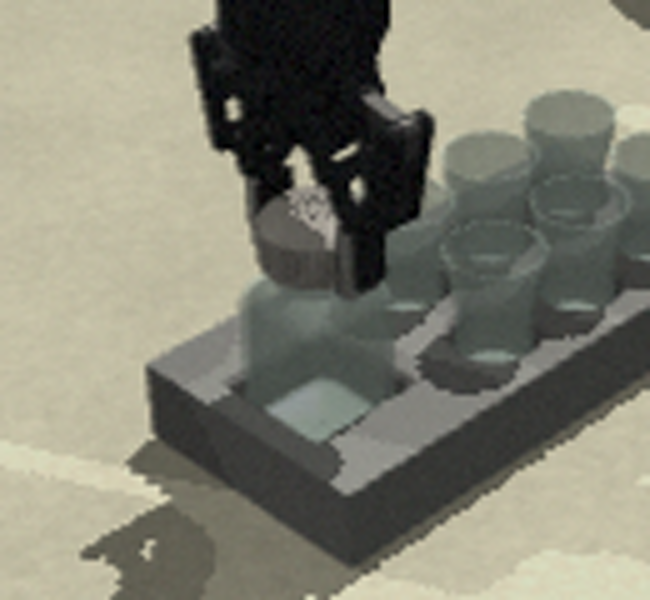

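Jar is seated: contact at the predicted height (TCP 0.124), and the picture shows the foot down in the pocket (crop 320,410). A small side load remains, so I'll release, let it settle and regrip.

Call:
play_rows:
  motion:
    - {"fingers":-0.6,"translation":[0,0,0],"roll":0}
    - {"fingers":-1,"translation":[0,0,0],"roll":0}
    - {"fingers":-1,"translation":[0,0,0],"roll":0}
    - {"fingers":-1,"translation":[0,0,0],"roll":0}
    - {"fingers":-1,"translation":[-0.05,0,0],"roll":0}
    - {"fingers":-1,"translation":[-0.05,0,0],"roll":0}

```text
clock: 11.57
eef_pos: [0.5416, 0.0023, 0.1227]
tool_rot: [0.992, -0.123, -0.0, -0.0]
ft_force: [0.4, -0.6, -0.6]
grip_width: 0.0852
```

Call:
play_rows:
  motion:
    - {"fingers":-0.3,"translation":[0,0,0],"roll":0}
    - {"fingers":-0.2,"translation":[0,0,0],"roll":0}
    - {"fingers":0.2,"translation":[0,0,0],"roll":0}
    - {"fingers":0.2,"translation":[0,0,0],"roll":0}
    - {"fingers":0.2,"translation":[0,0,0],"roll":0}
    - {"fingers":0.2,"translation":[0,0,0],"roll":0}
    - {"fingers":0.2,"translation":[0,0,0],"roll":0}
    - {"fingers":0.2,"translation":[0,0,0],"roll":0}
    - {"fingers":0.2,"translation":[0,0,0],"roll":0}

```text
clock: 12.32
eef_pos: [0.5414, 0.0023, 0.1229]
tool_rot: [0.992, -0.123, -0.0, -0.0]
ft_force: [-1.1, 0.5, 3.2]
grip_width: 0.0531
```

```bash
python3 - <<'E'
from h import *
go(.542,.0015,.1236,-14.2); print(bot.get_obs()['ft_torque'])
E
```

```text
shift [ 0.07  0.06 -0.07] roll 0.03 | psi -14.17 pos [0.5414 0.0023 0.1229] t 12.3167 j [ 0.    0.4  -0.09  1.07  0.    1.82] F [-1.1  0.5  3.2] w 0.0531
[0.14034677 0.47836581 0.03253105]
```

Call:
play_rows:
  motion:
    - {"fingers":0.2,"translation":[0,0,0],"roll":-4}
    - {"fingers":0.2,"translation":[0,0,-0.01],"roll":-8}
    - {"fingers":0.2,"translation":[0,0,-0.025],"roll":-12}
    - {"fingers":0.2,"translation":[0,0,-0.04],"roll":-16}
    - {"fingers":0.2,"translation":[0,0,-0.055],"roll":-20}
    - {"fingers":0.2,"translation":[0,0,-0.07],"roll":-24}
    - {"fingers":0.2,"translation":[0,0,-0.085],"roll":-28}
    - {"fingers":0.2,"translation":[0,0,-0.1],"roll":-32}
    - {"fingers":0.2,"translation":[0,0,-0.115],"roll":-36}
    - {"fingers":0.2,"translation":[0,0,-0.13],"roll":-40}
    - {"fingers":0.2,"translation":[0,0,-0.13],"roll":-40}

```text
clock: 13.23
eef_pos: [0.5416, 0.0022, 0.1237]
tool_rot: [0.975, 0.224, -0.0, -0.0]
ft_force: [-0.2, -0.0, -1.8]
grip_width: 0.0535
```

```bash
python3 - <<'E'
from h import *
go(.542,.0015,.1236,-14.2); print(bot.get_obs()['ft_torque'])
E
```

```text
shift [0.   0.08 0.01] roll 40.09 | psi 25.89 pos [0.5416 0.0022 0.1237] t 13.2333 j [ 0.    0.4  -0.09  1.07 -0.    1.12] F [-0.2 -0.  -1.8] w 0.0535
[ 0.01191926 -0.04253891  0.01828563]
```

Call:
play_rows:
  motion:
    - {"fingers":0.2,"translation":[0,0,-0.015],"roll":-4}
    - {"fingers":0.2,"translation":[0,0,-0.03],"roll":-8}
    - {"fingers":0.2,"translation":[0,0,-0.045],"roll":-12}

```text
clock: 13.48
eef_pos: [0.5415, 0.002, 0.1239]
tool_rot: [0.946, 0.325, -0.0, 0.0]
ft_force: [-0.2, -0.5, -2.0]
grip_width: 0.0534
```

```bash
python3 - <<'E'
from h import *
go(.542,.0015,.1236,-14.2); print(bot.get_obs()['ft_torque'])
shot('scene','pics/s6.png')
a=cv2.imread('pics/s5.png')[165:235,215:275];b=cv2.imread('pics/s6.png')[165:235,215:275]
cv2.imwrite('pics/c6.png',cv2.resize(cv2.convertScaleAbs(np.hstack([a,b]),alpha=1.5),None,fx=6,fy=6,interpolation=2))
E
```

```text
shift [0.01 0.07 0.03] roll 52.09 | psi 37.89 pos [0.5415 0.002  0.1239] t 13.4833 j [ 0.    0.4  -0.09  1.07 -0.    0.91] F [-0.2 -0.5 -2. ] w 0.0534
[-0.02511679  0.1206425  -0.08554827]
```

View pics/c6.png

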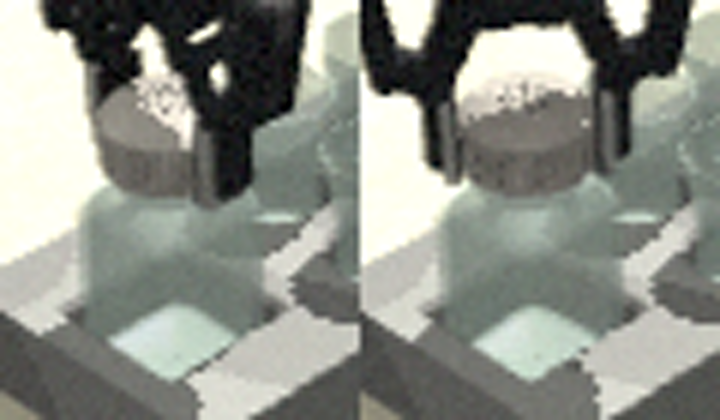

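Jar hasn't turned and is still down (crop base 535,345). Continuing to unscrew, rising with the pitch.

Call:
play_rows:
  motion:
    - {"fingers":0.2,"translation":[0,0,-0.02],"roll":-6}
    - {"fingers":0.2,"translation":[0,0,-0.04],"roll":-12}
    - {"fingers":0.2,"translation":[0,0,-0.065],"roll":-18}
    - {"fingers":0.2,"translation":[0,0,-0.085],"roll":-24}
    - {"fingers":0.2,"translation":[0,0,-0.11],"roll":-30}
    - {"fingers":0.2,"translation":[0,0,-0.13],"roll":-36}
    - {"fingers":0.2,"translation":[0,0,-0.15],"roll":-42}
    - {"fingers":0.2,"translation":[0,0,-0.175],"roll":-48}
    - {"fingers":0.2,"translation":[0,0,-0.195],"roll":-54}
    - {"fingers":0.2,"translation":[0,0,-0.215],"roll":-60}
    - {"fingers":0.2,"translation":[0,0,-0.24],"roll":-66}
    - {"fingers":0.2,"translation":[0,0,-0.26],"roll":-72}
    - {"fingers":0.2,"translation":[0,0,-0.28],"roll":-78}
    - {"fingers":0.2,"translation":[0,0,-0.3],"roll":-84}
    - {"fingers":0.2,"translation":[0,0,-0.325],"roll":-90}
    - {"fingers":0.2,"translation":[0,0,-0.35],"roll":-96}
    - {"fingers":0.2,"translation":[0,0,-0.37],"roll":-102}
    - {"fingers":0.2,"translation":[0,0,-0.39],"roll":-108}
    - {"fingers":0.2,"translation":[0,0,-0.41],"roll":-114}
    - {"fingers":0.2,"translation":[0,0,-0.43],"roll":-120}

```text
clock: 15.2
eef_pos: [0.5416, 0.0021, 0.1286]
tool_rot: [0.191, 0.982, -0.0, -0.0]
ft_force: [-1.0, -0.8, -0.5]
grip_width: 0.0531
```

```bash
python3 - <<'E'
from h import *
go(.542,.0015,.1236,-14.2); print(bot.get_obs()['ft_torque'])
E
```

```text
shift [-0.06 -0.04  0.5 ] roll 172.13 | psi 157.93 pos [0.5416 0.0021 0.1286] t 15.2 j [ 0.    0.4  -0.09  1.09 -0.   -1.18] F [-1.  -0.8 -0.5] w 0.0531
[0.0007156  0.13932029 0.00785986]
```

Call:
play_rows:
  motion:
    - {"fingers":0.2,"translation":[0,0,-0.02],"roll":-6}
    - {"fingers":0.2,"translation":[0,0,-0.04],"roll":-12}
    - {"fingers":0.2,"translation":[0,0,-0.06],"roll":-18}
    - {"fingers":0.2,"translation":[0,0,-0.08],"roll":-24}
    - {"fingers":0.2,"translation":[0,0,-0.1],"roll":-30}
    - {"fingers":0.2,"translation":[0,0,-0.12],"roll":-36}
    - {"fingers":0.2,"translation":[0,0,-0.14],"roll":-40}
    - {"fingers":0.2,"translation":[0,0,-0.2],"roll":-40}
    - {"fingers":0.2,"translation":[0,0,-0.25],"roll":-40}
    - {"fingers":0.2,"translation":[0,0,-0.3],"roll":-40}
    - {"fingers":0.2,"translation":[0,0,-0.3],"roll":-40}
    - {"fingers":0.2,"translation":[0,0,-0.3],"roll":-40}

```text
clock: 16.2
eef_pos: [0.5417, 0.0022, 0.1319]
tool_rot: [-0.154, 0.988, -0.0, 0.0]
ft_force: [-0.1, -0.3, -1.3]
grip_width: 0.0531
```

```bash
python3 - <<'E'
from h import *
go(.542,.0015,.1236,-14.2); print(bot.get_obs()['ft_torque'])
E
```

```text
shift [-0.01 -0.08  0.83] roll -148.05 | psi -162.25 pos [0.5417 0.0022 0.1319] t 16.2 j [ 0.    0.4  -0.08  1.09 -0.   -1.88] F [-0.1 -0.3 -1.3] w 0.0531
[-0.07950118  0.07430926 -0.00464035]
```

Load is the cap's weight only (−1.3 N, against about −4 N with the jar), so the thread has let go. Lifting about 20 mm.

Call:
play_rows:
  motion:
    - {"fingers":0.2,"translation":[0,0,-0.2],"roll":0}
    - {"fingers":0.2,"translation":[0,0,-0.5],"roll":0}
    - {"fingers":0.2,"translation":[0,0,-0.8],"roll":0}
    - {"fingers":0.2,"translation":[0,0,-1.1],"roll":0}
    - {"fingers":0.2,"translation":[0,0,-1.4],"roll":0}
    - {"fingers":0.2,"translation":[0,0,-1.7],"roll":0}
    - {"fingers":0.2,"translation":[0,0,-1.9],"roll":0}
    - {"fingers":0.2,"translation":[0,0,-2.0],"roll":0}
    - {"fingers":0.2,"translation":[0,0,-2.0],"roll":0}
    - {"fingers":0.2,"translation":[0,0,-2.0],"roll":0}
    - {"fingers":0.2,"translation":[0,0,-2.0],"roll":0}
    - {"fingers":0.2,"translation":[0,0,-2.0],"roll":0}
    - {"fingers":0.2,"translation":[0,0,-2.0],"roll":0}

```text
clock: 17.28
eef_pos: [0.5415, 0.0022, 0.1517]
tool_rot: [-0.155, 0.988, 0.0, -0.0]
ft_force: [-0.8, -0.8, -0.6]
grip_width: 0.0531
```

```bash
python3 - <<'E'
from h import *
go(.542,.0015,.1236,-14.2); print(bot.get_obs()['ft_torque'])
shot('scene','pics/s7.png')
cv2.imwrite('pics/c7.png',cv2.resize(cv2.convertScaleAbs(cv2.imread('pics/s7.png')[130:270,180:340],alpha=1.3),None,fx=4,fy=4,interpolation=2))
E
```

```text
shift [-0.03 -0.08  2.81] roll -147.98 | psi -162.18 pos [0.5415 0.0022 0.1517] t 17.2833 j [ 0.    0.38 -0.05  1.14  0.   -1.88] F [-0.8 -0.8 -0.6] w 0.0531
[ 0.00421394  0.00492302 -0.02837813]
```

View pics/c7.png

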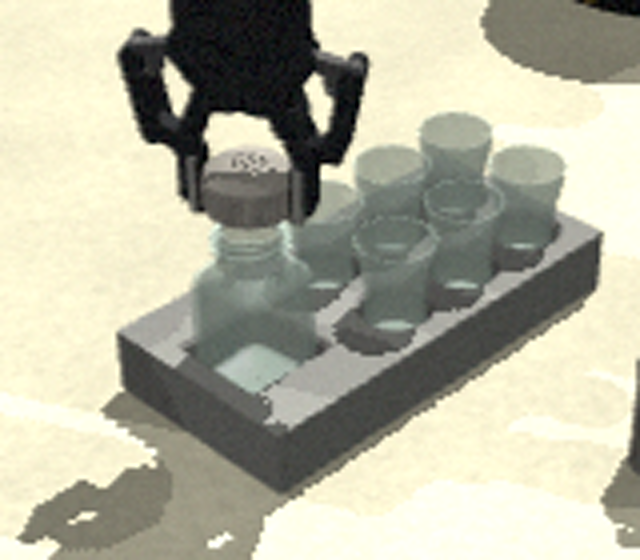

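The cap is held level above the bare threaded neck (crop cap 250,190; neck 250,240). The jar is still down in the pocket and the glasses are in place. Handing in.

```bash
python3 -c "
from h import *
print(bot.job_done())"
```

```text
the job is handed in; nothing more can be done
None
```

The cap is unscrewed and held level above the jar, which is still in the rack's square pocket. I handed the job in at about 17 s of the 64 s allowed; hand-in gives no verdict.

**What I did:** I squared the jar by squeezing its body and carried it by the cap to the pocket. I lowered it until it touched the floor at the predicted height (10 N push), then let go once so it could settle and gripped the cap again. I turned the cap about 210° counter-clockwise, rising with the thread, then lifted it clear.

**Last checks:**
- **Cap clearance:** the grip rose 28.8 mm, so the cap's lower edge is about 14 mm above the mouth.
- **Grip:** the opening still reads 53 mm, so the cap is held.
- **Load:** right after the thread let go the wrist carried −1.3 N, against about −4 N with the jar hanging. The final reading of −0.6 N is no different from the empty gripper.
- **Picture:** the last one shows the bare neck centred under a level cap, the jar down in the pocket and the glasses in place.

**Checks that disagreed or were left out:**
- **Pocket position:** the two cameras put the pocket about 4 mm apart in x. I used a value between them, and the jar went in freely.
- **Breakaway torque:** I never saw the 0.5 N m needed to free the cap, because I read torque only at the end of each move. I turned about 40° past the first 172° in case the fingers had slipped.
- **Pot lid and spoon holder:** I did not check them in the final picture; the arm was never lowered near either.

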